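# One turn on the strip roller's nip wheel

## Robot

A 6-joint arm with a two-finger parallel gripper is mounted at the origin on the work surface. World frame = base frame: x ahead of the robot, y to its left, z up, the work surface at z = 0. Lengths are in m, angles in rad, forces in N, time in s.
With the tool pointing down it reaches from about 0.4 to 0.825 m from the base axis. Payload 7 kg.
Tool frame: the origin (TCP) lies midway between the tips of the shut fingers; the grasp point (between the pads) lies 19 mm behind it; z points along the fingers, y is the line along which they close (so a half turn about z gives the same grasp; the last joint's range is limited). The gripper opens to 88 mm and grips with 3 to 60 N. Pads are 19 mm wide; open, the fingers measure 130 mm over their backs; the gripper's body (78 mm by 193 mm) begins 47 mm behind the grasp point.
Start: joints at [-0.944, 0.359, 0.012, 0, -1.224, -0.288], TCP at [0.224, -0.637, 0.227] pointing down, gripper open.
Joint ranges: [-3.07, 3.07], [-1.43, 2.12], [-1.02, 1.25], [-3.03, 1.67], [-3.05, -0], [-3.03, 3.03]. Speed limits (rad/s): [2.39, 2.39, 3.01, 3.14, 3.14, 3.14].

## Interface

Orientations are given as [roll, pitch, yaw] about the fixed x, y, z axes, in that order (R = Rz(yaw) Ry(pitch) Rx(roll)).
In Python, from station import arm, grab_frame, camera_params, spot_in gives the robot as it stands.
- The arm moves only by the shell command python3 -m jog 'ROWS' [FORCE]. ROWS is JSON, a list that holds one entry, the list of rows, each a list of 7 numbers: the shift along the tool's x, y, z in mm, then the turn, a rotation vector about the tool's x, y, z in rad, then the finger opening in mm, from 0 to 87.6. In form: [[[x, y, z, wx, wy, wz, fingers], ...]]. A call has 1 to 20 rows; each row is the pose to reach, as a shift and turn from the pose commanded when the call began, along the tool's axes at that moment; what a row does not reach only later rows make up. A row lasts 1/8 s, in which the tool goes at most 62.5 mm and 10.7 degrees, less where a joint would pass 70% of its speed; a pose out of reach is approached as far as the arm can. A call with a gripper value outside its range is refused whole. The fingers move at their own pace and stop on an object; FORCE is the grip in N (left out, the last holds). Time passes only in rows, so rows that repeat a pose let the fingers close. It gives the time, the measured TCP pose, the force, the opening and the grip force at its end, in the units of the state.
- arm.get_state(): the state, without advancing time (a new reading comes with each control period).
- grab_frame(name): name is "side" or "top"; returns (picture, depth): 384x512x3 uint8, blue, green, red; 384x512 float32, m along the optical axis (not along the pixel's ray), 0 where there is no reading.
- camera_params(name): a dict with "mtx" (3x3 intrinsics, pixels), "k1" (the pictures are not rectified: a ray, as slopes to the right and down, at radius r is drawn at 1 + k1 r^2 times it, then the intrinsics apply), "R" (3x3) and "t" (3): a world point X has camera coordinates R X + t. Camera axes: x right, y down, z forward; pixel columns grow to the right and rows downward; lengths in m; the calibration is good to about 2 mm. A picture is of the moment at which its call begins. camera_params takes no time and is no camera call.
- arm.job_done(): hands the job in; it is judged then, once.
Trained networks look in the newest picture that a camera, given by its name, has taken for a name from the list of things; names that differ only in an ending like _2 or _b are one class to them, and where a whole thing is asked for, a point or a joint stands for the part that bears it (a point fixed in the world has none). Each returns a list of dicts, best first, with "confidence" (0 to 1); they miss things now and then, are a little off and sometimes report something else, mostly with a low value. They report only what shows in the picture. A call takes as long as a camera call.
- spot_in(query, camera): "uv" ([column, row] in pixels, amid what is visible of it).
The state is a dict: "t": time; "q": joint angles; "qd": joint speeds; "joint_efforts": joint torques, N m; "eef_pos": TCP position; "ee_rot": TCP orientation; "force": force on the tool from outside, world axes, zero at the start; "moment": the same for the moment, N m; "width": finger opening in m; "gripper_force": force on a finger pad.
Only numpy, scipy, OpenCV 4.12 (cv2) and the standard library are available. Lean on these libraries where they do the work, as an engineer would, in place of code of your own. Each camera call takes 0.05 s, during which the arm holds its last target. There are 200 camera calls.

## Task

The card strips need another pass with the rolls set closer. With your fingertips, gently and without gripping the handle, push the hand wheel on top of the strip roller round by its upright handle through exactly one full turn clockwise as seen from above, so that the handle ends where it began, then leave the wheel standing there. Leave everything else on the table where it is.

Things in the scene. Friction and masses are not known exactly. Their poses are not given: they have to be found in the camera images.
- mill: strip roller bolted to the table: grey frame on a base plate 200 x 230 mm, two steel rolls one above the other (axes along its y), crosshead top at 180 mm, hand wheel on top. Origin at the centre of the underside, under the wheel's axle; z up; the feed side looks to its -x. A small drive crank (with a wooden grip, not to be used) hangs at its +y side, to 195 mm from the axle and below 60 mm height.
- wheel (a joint): turn of the hand wheel about its upright axle, rad, growing clockwise as seen from above (the closing direction); at 0 the handle lies towards the roller's own +x from the axle. It starts anywhere from 0 to 5 and one turn adds 6.283. End stops only at -7 and 13.5. Friction asks for about 3.5 N at the handle; it stays where it is left, without coasting. Each turn clockwise lowers wheel, screw and upper roll together by 3 mm.
- wheel_hub (a point): centre of the hand wheel, on its axle, at mid-height of the rim (about 222 mm above the table). Cast aluminium wheel, 190 mm across; rim bar 20 mm thick (its top 10 mm above this point), centred 85 mm from the axle; five spokes 13 mm thick, hub 42 mm across whose end nut rises 23 mm above this point. Nothing else stands above the rim but the handle.
- handle_grip (a point): centre of the hand wheel's handle: an upright black revolving grip on the rim, 85 mm from the axle, 24 mm in diameter at its mid part. It stands free from 15 mm to 79 mm above wheel_hub; this point is 51 mm above wheel_hub.
- handle: the same black revolving grip; its origin is at its foot, 15 mm above wheel_hub's height, 85 mm from the axle. It spins freely on its own pin.
- glue_cup: bystander: white cup, 84 mm across, 85 mm high, beside the roller; origin under its centre.
- glue_jar: bystander: white jar, 72 mm across, 100 mm high, beside the roller; origin under its centre.
- brush: bystander: brush lying on the table beside the roller, 190 mm long along its x, about 20 mm thick; origin under its middle.
- coil_base: bystander: flat wound paper-strip disc, 120 mm across, 12 mm thick; origin under its centre.
- mould: bystander: white bowl, 150 mm across, 70 mm high; origin under its centre.
- scissors: bystander: scissors lying on the table, about 200 mm long along their x; origin at the pivot.
- mallet: bystander: wooden mallet lying on the table, 250 mm long along its x; origin under its middle.

How it is judged:
On the way:
1. the handle is pushed by the fingers through the far side of its circle (some 130 to 230 degrees from its start) (distance of handle_grip from where it was at the start of the episode above 0.155 m and contact force between any of the fingers, the arm and handle above 0.5 N), for 0.05 s.
At the end, for the whole second after the job is handed in: The wheel has made one full turn clockwise and stands still, its handle back within 18 mm (12 degrees) of where it began; no bystander has moved 25 mm (distance of handle_grip from where it was at the start of the episode below 0.018 m and value of joint wheel between 6.05 and 11.52 rad and velocity of joint wheel between -0.05 and 0.05 rad/s and distance of each of glue_cup, glue_jar, brush, coil_base, mould, scissors, mallet from where it was at the start of the episode below 0.025 m); the robot touches nothing.
It fails at once if the handle is gripped, or shoved with more than 35 N (contact force between the fingers and handle above 35 N).
It fails at once if a bystander is picked up or knocked about (distance of any of glue_cup, glue_jar, brush, coil_base, mould, scissors, mallet from where it was at the start of the episode above 0.03 m).
It also fails if it takes over 61 s, if anything falls off the work surface, if the arm or the gripper's body presses on something with over 40 N, if the wrist force passes 120 N, or if a joint passes its speed limit or range.

## Working session

There is one attempt and no reset: what is moved stays moved. The work goes in short steps, Python scripts to look and compute and a shell command to move; the robot and the scene stay as the last step left them, time stands still between calls to the robot, and variables do not carry over. Pictures are saved under pics/ and viewed, at most 10 in all, crops included, and the job is handed in when it is done.

```bash
mkdir -p pics; cat > h.py <<'E'
import numpy as np, cv2
from station import arm, grab_frame, camera_params, spot_in
def ray(c,uv):
    p=camera_params(c); K=np.array(p["mtx"]); R=np.array(p["R"]); t=np.array(p["t"])
    d=np.array([(uv[0]-K[0,2])/K[0,0],(uv[1]-K[1,2])/K[1,1]]); s=d.copy()
    for _ in range(20): s=d/(1+p["k1"]*(s@s))
    return -R.T@t, R.T@np.array([s[0],s[1],1.])
def at_z(c,uv,z):
    o,d=ray(c,uv); return o+d*(z-o[2])/d[2]
def at_depth(c,uv,D):
    o,d=ray(c,uv); v=D[int(round(uv[1])),int(round(uv[0]))]; return o+d*v
E
python3 - <<'E'
from h import *
s=arm.get_state(); print(s["t"],s["eef_pos"],s["ee_rot"])
for c in("side","top"):
    im,D=grab_frame(c); cv2.imwrite(f"pics/{c}0.png",im)
    for q in("wheel_hub","handle_grip","handle"):
        for r in spot_in(q,c)[:2]: print(c,q,r,at_depth(c,r["uv"],D).round(3))
E
```

```text
0.0 [ 0.224131   -0.6361672   0.22563841] [ 3.13995435e+00 -1.54018797e-04 -2.80292500e+00]
side wheel_hub {'uv': [268.8, 180.3], 'confidence': 0.57} [0.585 0.044 0.177]
side handle_grip {'uv': [266.2, 175.8], 'confidence': 0.55} [ 0.504 -0.046  0.277]
side handle_grip {'uv': [295.8, 251.9], 'confidence': 0.54} [ 0.521 -0.228  0.019]
side handle {'uv': [263.3, 176.3], 'confidence': 0.42} [ 0.491 -0.045  0.279]
top wheel_hub {'uv': [255.3, 171.2], 'confidence': 0.83} [ 0.582 -0.011  0.249]
top handle_grip {'uv': [264.5, 192.0], 'confidence': 0.5} [ 0.503 -0.039  0.302]
top handle {'uv': [264.9, 194.1], 'confidence': 0.58} [ 0.497 -0.04   0.301]
```

View pics/top0.png

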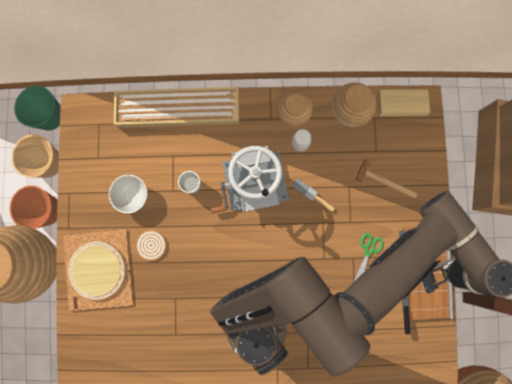

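View pics/side0.png

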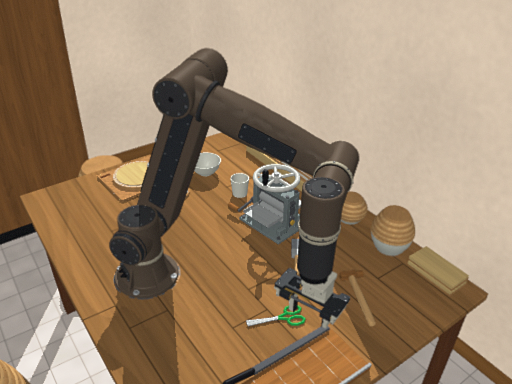

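The top view shows the wheel at about (255,171) and the black handle at (265,193) on the robot side. The side view agrees. I'll refine both from the depth cloud.

```bash
cat >> h.py <<'E'
from scipy.optimize import least_squares
def cloud(c):
    im,D=grab_frame(c); p=camera_params(c); K=np.array(p["mtx"]); R=np.array(p["R"]); t=np.array(p["t"])
    v,u=np.mgrid[0:384,0:512]; d=np.stack([(u-K[0,2])/K[0,0],(v-K[1,2])/K[1,1]],-1); s=d.copy()
    for _ in range(20): s=d/(1+p["k1"]*(s**2).sum(-1,keepdims=True))
    P=np.concatenate([s*D[...,None],D[...,None]],-1); P=(P-t)@R
    m=(D>0)&(np.hypot(P[...,0]-.582,P[...,1]+.011)<.13)
    return P[m],im[m]
def measure(c):
    P,I=cloud(c); z=P[:,2]
    r=P[(z>.215)&(z<.245)&(np.hypot(P[:,0]-.582,P[:,1]+.011)>.06)]
    f=least_squares(lambda a:np.hypot(r[:,0]-a[0],r[:,1]-a[1])-.085,[.582,-.011],loss="soft_l1",f_scale=.004)
    h=P[(z>.255)&(z<.31)&(I.max(1)<90)&(np.hypot(P[:,0]-f.x[0],P[:,1]-f.x[1])>.05)]
    hm=(h[:,:2].min(0)+h[:,:2].max(0))/2 if len(h) else np.zeros(2)
    a=hm-f.x
    print(c,"hub",f.x.round(4),"n",len(r),"zr",np.median(r[:,2]).round(4),"handle",h.mean(0).round(4) if len(h) else None,hm.round(4),len(h),"zmax",h[:,2].max() if len(h) else 0,"R",np.hypot(*a).round(4),"deg",np.degrees(np.arctan2(a[1],a[0])).round(1))
E
python3 -c "
from h import *
measure('top');measure('side')"
```

```text
top hub [ 0.5826 -0.0098] n 882 zr 0.2288 handle [ 0.5037 -0.0399  0.298 ] [ 0.5045 -0.0394] 33 zmax 0.30447987387294667 R 0.0835 deg -159.3
side hub [ 0.5768 -0.0139] n 551 zr 0.2275 handle [ 0.4973 -0.0468  0.2825] [ 0.4984 -0.0457] 73 zmax 0.30353226219427076 R 0.0845 deg -157.9
```

```bash
cat >> h.py <<'E'
from scipy.spatial.transform import Rotation as Ro
def rel(p,rpy=None):
    s=arm.get_state(); R=Ro.from_euler("xyz",s["ee_rot"]); d=R.inv().apply(np.array(p)-s["eef_pos"])*1e3
    w=(R.inv()*Ro.from_euler("xyz",rpy)).as_rotvec() if rpy is not None else 0
    print(d.round(0),np.round(w,3))
E
python3 -c "
from h import *
rel([.532,-.081,.36],[np.pi,0,np.pi])"
```

```text
[-475.  422. -133.] [-0.     0.     0.339]
```

```bash
python3 -m jog '[[[0,0,-60,0,0,0,0],[0,0,-120,0,0,0,0],[-40,35,-133,0,0,0.05,0],[-80,70,-133,0,0,0.1,0],[-120,105,-133,0,0,0.15,0],[-160,140,-133,0,0,0.2,0],[-200,176,-133,0,0,0.25,0],[-240,212,-133,0,0,0.3,0],[-280,248,-133,0,0,0.339,0],[-320,284,-133,0,0,0.339,0],[-360,320,-133,0,0,0.339,0],[-400,356,-133,0,0,0.339,0],[-440,390,-133,0,0,0.339,0],[-475,422,-133,0,0,0.339,0],[-475,422,-133,0,0,0.339,0],[-475,422,-133,0,0,0.339,0],[-475,422,-133,0,0,0.339,0]]]' 5; python3 -c "
from h import *
s=arm.get_state();print(s['eef_pos'],s['ee_rot'],s['q'],s['force'])
im,D=grab_frame('side');cv2.imwrite('pics/s1.png',cv2.resize(im[60:260,150:400],None,fx=3,fy=3))
rel([.532,-.081,.252],[np.pi,0,np.pi])"
```

```text
t: 2.62
eef_pos: [0.5317, -0.0816, 0.3598]
ee_rot: [-3.142, 0.0, 3.14]
force: [0.9, 0.4, -0.1]
width: 0.0005
gripper_force: 0.0
[ 0.53165371 -0.08156613  0.35982241] [-3.14158136e+00  3.85798923e-04  3.14036307e+00] [ 2.12451430e-01  7.11912415e-02 -6.08368623e-02  9.36692546e-05
 -1.43839359e+00 -1.78448969e+00] [ 0.9248012   0.36806864 -0.1008458 ]
[ -0.   1. 108.] [ 0.     0.001 -0.001]
```

View pics/s1.png

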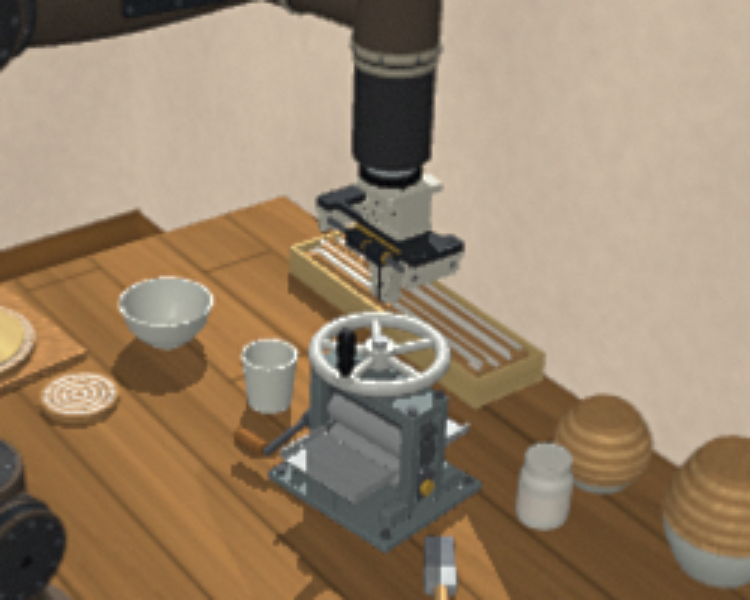

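Shut fingers hang above the front-right of the rim, with the handle at (345,352) on the left. Next I descend and creep forward to first contact.

```bash
python3 -m jog '[[[0,1,40,0,0,0,0],[0,1,80,0,0,0,0],[0,1,108,0,0,0,0],[0,1,108,0,0,0,0],[0,1,108,0,0,0,0]]]'
python3 - <<'E'
from h import *
C=np.array([.581,-.011]); s=arm.get_state(); print(s["force"],s["eef_pos"])
for a in range(-127,-157,-2):
    p=C+.085*np.array([np.cos(np.radians(a)),np.sin(np.radians(a))])-s["eef_pos"][:2]
    print(a,round(-p[0]*1e3),round(p[1]*1e3))
E
```

```text
t: 3.3
eef_pos: [0.5327, -0.0803, 0.2531]
ee_rot: [-3.141, 0.002, 3.141]
force: [0.4, 0.1, -0.2]
width: 0.0005
gripper_force: 0.0
[ 0.38704928  0.10146328 -0.19437843] [ 0.53269279 -0.08026956  0.25309503]
-127 3 1
-129 5 3
-131 7 5
-133 10 7
-135 12 9
-137 14 11
-139 16 14
-141 18 16
-143 20 18
-145 21 21
-147 23 23
-149 25 25
-151 26 28
-153 27 31
-155 29 33
```

```bash
python3 -m jog '[[[3,1,0,0,0,0,0],[5,3,0,0,0,0,0],[7,5,0,0,0,0,0],[10,7,0,0,0,0,0],[10,7,0,0,0,0,0]]]'
python3 -m jog '[[[2,2,0,0,0,0,0],[4,4,0,0,0,0,0],[4,4,0,0,0,0,0]]]'
```

```text
t: 3.92
eef_pos: [0.5219, -0.0725, 0.2517]
ee_rot: [3.142, 0.0, -3.141]
force: [-0.5, -0.3, 0.5]
width: 0.0007
gripper_force: 0.0
t: 4.3
eef_pos: [0.5179, -0.0687, 0.2516]
ee_rot: [-3.142, -0.0, 3.141]
force: [1.0, -1.8, 0.0]
width: 0.0004
gripper_force: 1.1
```

```bash
python3 -m jog '[[[0.5,0.7,0,0,0,0,0],[1,1.5,0,0,0,0,0],[1,1.5,0,0,0,0,0]]]'
python3 - <<'E'
from h import *
s=arm.get_state(); p=s["eef_pos"][:2]-[.581,-.011]; print(p,np.hypot(*p),np.degrees(np.arctan2(p[1],p[0])))
measure("top")
E
```

```text
t: 4.68
eef_pos: [0.5171, -0.0672, 0.2515]
ee_rot: [-3.142, -0.0, 3.141]
force: [0.9, -2.3, -0.0]
width: 0.0003
gripper_force: 1.4
[-0.063949   -0.05621446] 0.0851442323449794 -138.68286663869202
top hub [ 0.5807 -0.0098] n 310 zr 0.2288 handle None [0. 0.] 0 zmax 0 R 0.5808 deg 179.0
```

```bash
cat >> h.py <<'E'
def arc(n,step=6,end=None):
    s=arm.get_state(); p0=s["eef_pos"][:2]; p=p0-[.581,-.011]; a0=np.degrees(np.arctan2(p[1],p[0])); print("R",np.hypot(*p).round(4),"a",a0.round(1),"F",s["force"].round(1))
    for k in range(1,n+1):
        a=np.radians(a0-step*k); d=(np.array([.581,-.011])+.085*np.array([np.cos(a),np.sin(a)])-p0)*1e3
        print(f"[{-d[0]:.0f},{d[1]:.0f},0,0,0,0,0]",end=",")
    print()
E
python3 -c "
from h import *
arc(20)"
```

```text
R 0.0851 a -138.7 F [ 1.4 -2.2 -0.1]
[5,7,0,0,0,0,0],[10,15,0,0,0,0,0],[14,23,0,0,0,0,0],[17,31,0,0,0,0,0],[19,40,0,0,0,0,0],[21,48,0,0,0,0,0],[21,57,0,0,0,0,0],[20,66,0,0,0,0,0],[19,75,0,0,0,0,0],[17,83,0,0,0,0,0],[13,92,0,0,0,0,0],[9,100,0,0,0,0,0],[4,107,0,0,0,0,0],[-1,114,0,0,0,0,0],[-8,120,0,0,0,0,0],[-15,126,0,0,0,0,0],[-22,130,0,0,0,0,0],[-30,134,0,0,0,0,0],[-39,137,0,0,0,0,0],[-47,140,0,0,0,0,0],
```

```bash
python3 -m jog '[[[2,3,0,0,0,0,0],[5,7,0,0,0,0,0],[10,15,0,0,0,0,0],[14,23,0,0,0,0,0],[17,31,0,0,0,0,0],[19,40,0,0,0,0,0],[21,48,0,0,0,0,0],[21,57,0,0,0,0,0],[20,66,0,0,0,0,0],[19,75,0,0,0,0,0],[19,75,0,0,0,0,0]]]'
python3 -c "
from h import *
arc(20);measure('top')
im,D=grab_frame('side');cv2.imwrite('pics/s2.png',cv2.resize(im[60:260,150:400],None,fx=3,fy=3))"
```

```text
t: 6.1
eef_pos: [0.4982, 0.0089, 0.2514]
ee_rot: [3.141, 0.0, -3.141]
force: [-1.0, 0.4, -0.1]
width: 0.0007
gripper_force: 0.2
R 0.0851 a 166.5 F [-1.   0.4 -0.1]
[-3,9,0,0,0,0,0],[-6,17,0,0,0,0,0],[-10,25,0,0,0,0,0],[-15,32,0,0,0,0,0],[-21,39,0,0,0,0,0],[-28,45,0,0,0,0,0],[-35,50,0,0,0,0,0],[-42,55,0,0,0,0,0],[-50,59,0,0,0,0,0],[-59,62,0,0,0,0,0],[-67,64,0,0,0,0,0],[-76,65,0,0,0,0,0],[-85,65,0,0,0,0,0],[-94,64,0,0,0,0,0],[-103,63,0,0,0,0,0],[-111,60,0,0,0,0,0],[-119,57,0,0,0,0,0],[-127,53,0,0,0,0,0],[-135,48,0,0,0,0,0],[-141,42,0,0,0,0,0],
top hub [ 0.5819 -0.0084] n 456 zr 0.2281 handle None [0. 0.] 0 zmax 0 R 0.582 deg 179.2
```

View pics/s2.png

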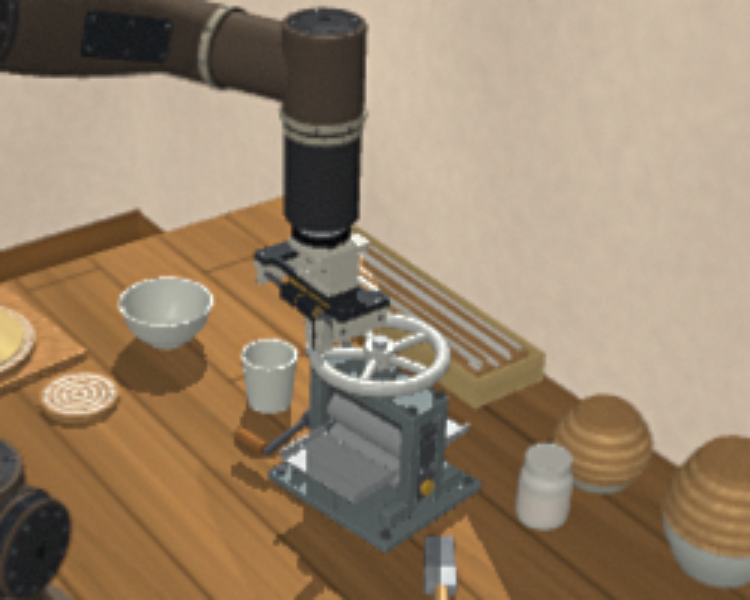

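The handle has left its old place at (345,352) and is now hidden behind the fingers at (320,345), so it is being pushed. Continuing.

```bash
python3 -m jog '[[[-3,9,0,0,0,0,0],[-6,17,0,0,0,0,0],[-10,25,0,0,0,0,0],[-15,32,0,0,0,0,0],[-21,39,0,0,0,0,0],[-28,45,0,0,0,0,0],[-35,50,0,0,0,0,0],[-42,55,0,0,0,0,0],[-50,59,0,0,0,0,0],[-59,62,0,0,0,0,0],[-67,64,0,0,0,0,0],[-76,65,0,0,0,0,0]]]'
python3 -c "
from h import *
arc(20);measure('top');measure('side')"
```

```text
t: 7.7
eef_pos: [0.5746, 0.0729, 0.2515]
ee_rot: [3.141, -0.0, 3.141]
force: [-4.3, 0.4, -3.1]
width: 0.0007
gripper_force: 1.9
R 0.0842 a 94.3 F [-4.3  0.4 -3.1]
[-9,1,0,0,0,0,0],[-18,0,0,0,0,0,0],[-26,-1,0,0,0,0,0],[-35,-4,0,0,0,0,0],[-43,-7,0,0,0,0,0],[-51,-12,0,0,0,0,0],[-58,-17,0,0,0,0,0],[-65,-22,0,0,0,0,0],[-71,-29,0,0,0,0,0],[-77,-36,0,0,0,0,0],[-81,-44,0,0,0,0,0],[-85,-52,0,0,0,0,0],[-88,-60,0,0,0,0,0],[-90,-69,0,0,0,0,0],[-91,-78,0,0,0,0,0],[-91,-86,0,0,0,0,0],[-91,-95,0,0,0,0,0],[-89,-104,0,0,0,0,0],[-86,-113,0,0,0,0,0],[-83,-121,0,0,0,0,0],
top hub [ 0.5835 -0.0085] n 712 zr 0.2277 handle None [0. 0.] 0 zmax 0 R 0.5836 deg 179.2
side hub [ 0.5771 -0.0138] n 568 zr 0.2269 handle [0.5665 0.0721 0.2734] [0.5746 0.0713] 11 zmax 0.29057473892585733 R 0.0851 deg 91.7
```

```bash
python3 -m jog '[[[-9,1,0,0,0,0,0],[-18,0,0,0,0,0,0],[-26,-1,0,0,0,0,0],[-35,-4,0,0,0,0,0],[-43,-7,0,0,0,0,0],[-51,-12,0,0,0,0,0],[-58,-17,0,0,0,0,0],[-65,-22,0,0,0,0,0],[-71,-29,0,0,0,0,0],[-77,-36,0,0,0,0,0],[-81,-44,0,0,0,0,0],[-85,-52,0,0,0,0,0],[-88,-60,0,0,0,0,0],[-90,-69,0,0,0,0,0],[-91,-78,0,0,0,0,0],[-91,-86,0,0,0,0,0]]]'
python3 -c "
from h import *
arc(20);measure('top');measure('side')"
```

```text
t: 9.8
eef_pos: [0.6652, -0.0139, 0.2518]
ee_rot: [3.142, 0.0, 3.141]
force: [0.1, 5.1, 0.1]
width: 0.0004
gripper_force: 2.2
R 0.0842 a -2.0 F [0.1 5.1 0.1]
[0,-9,0,0,0,0,0],[2,-18,0,0,0,0,0],[4,-26,0,0,0,0,0],[8,-34,0,0,0,0,0],[12,-42,0,0,0,0,0],[17,-49,0,0,0,0,0],[23,-56,0,0,0,0,0],[30,-62,0,0,0,0,0],[37,-68,0,0,0,0,0],[44,-72,0,0,0,0,0],[52,-76,0,0,0,0,0],[61,-79,0,0,0,0,0],[69,-81,0,0,0,0,0],[78,-82,0,0,0,0,0],[87,-82,0,0,0,0,0],[96,-81,0,0,0,0,0],[105,-80,0,0,0,0,0],[113,-77,0,0,0,0,0],[121,-74,0,0,0,0,0],[129,-69,0,0,0,0,0],
top hub [ 0.5833 -0.0097] n 763 zr 0.2268 handle [ 0.657  -0.0129  0.265 ] [ 0.657  -0.0129] 2 zmax 0.26635724938545907 R 0.0737 deg -2.5
side hub [ 0.5764 -0.0143] n 538 zr 0.2259 handle [ 0.6518 -0.0446  0.279 ] [ 0.656  -0.0337] 75 zmax 0.3025782184674236 R 0.0819 deg -13.7
```

```bash
python3 -m jog '[[[0,-9,0,0,0,0,0],[2,-18,0,0,0,0,0],[4,-26,0,0,0,0,0],[8,-34,0,0,0,0,0],[12,-42,0,0,0,0,0],[17,-49,0,0,0,0,0],[23,-56,0,0,0,0,0],[30,-62,0,0,0,0,0],[37,-68,0,0,0,0,0],[44,-72,0,0,0,0,0],[52,-76,0,0,0,0,0],[61,-79,0,0,0,0,0],[69,-81,0,0,0,0,0],[78,-82,0,0,0,0,0],[87,-82,0,0,0,0,0],[96,-81,0,0,0,0,0],[105,-80,0,0,0,0,0],[113,-77,0,0,0,0,0],[121,-74,0,0,0,0,0],[129,-69,0,0,0,0,0]]]'
python3 -c "
from h import *
arc(3);rel([.5172,-.0675,.2515]);measure('side')"
```

```text
t: 12.4
eef_pos: [0.5357, -0.0822, 0.2517]
ee_rot: [-3.141, 0.0, 3.141]
force: [5.3, -1.7, -3.7]
width: 0.0004
gripper_force: 2.5
R 0.0844 a -122.4 F [ 5.3 -1.7 -3.7]
[8,5,0,0,0,0,0],[14,11,0,0,0,0,0],[20,17,0,0,0,0,0],
[19. 15.  0.] 0
side hub [ 0.5769 -0.0145] n 370 zr 0.2249 handle [ 0.5086 -0.0654  0.2798] [ 0.5118 -0.0668] 79 zmax 0.30111104990055065 R 0.0835 deg -141.2
```

```bash
python3 -m jog '[[[4,3,0,0,0,0,0],[8,6,0,0,0,0,0],[12,9,0,0,0,0,0],[16,12,0,0,0,0,0],[19,15,0,0,0,0,0],[19,15,0,0,0,0,0]]]'
python3 -m jog '[[[-6,-5,0,0,0,0,0],[-12,-10,0,0,0,0,0],[-12,-10,0,0,0,0,0],[-12,-10,-50,0,0,0,0],[-12,-10,-105,0,0,0,0],[30,-60,-110,0,0,0,0],[30,-120,-110,0,0,0,0],[30,-180,-110,0,0,0,0],[30,-240,-110,0,0,0,0],[30,-240,-110,0,0,0,0],[30,-240,-110,0,0,0,0]]]'
python3 -c "
from h import *
measure('top');measure('side');print(arm.get_state()['force'])
im,D=grab_frame('side');cv2.imwrite('pics/s3.png',im)"
```

```text
t: 13.2
eef_pos: [0.5164, -0.067, 0.2514]
ee_rot: [3.141, -0.001, -3.142]
force: [1.8, -1.4, -0.1]
width: 0.0004
gripper_force: 0.6
t: 14.58
eef_pos: [0.4868, -0.3074, 0.3611]
ee_rot: [3.141, -0.001, 3.14]
force: [-0.7, 0.6, 0.4]
width: 0.0003
gripper_force: 0.0
top hub [ 0.5829 -0.01  ] n 711 zr 0.2257 handle [ 0.5016 -0.0341  0.2947] [ 0.5017 -0.0328] 31 zmax 0.30280074555561126 R 0.0843 deg -164.3
side hub [ 0.5755 -0.014 ] n 503 zr 0.2252 handle [ 0.4946 -0.0409  0.2802] [ 0.4963 -0.0393] 65 zmax 0.3024091458409224 R 0.0831 deg -162.3
[ 0.31489381  1.16351955 -0.07158799]
```

View pics/s3.png

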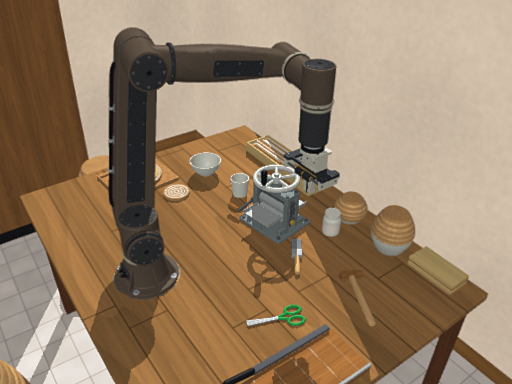

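The handle at (265,177) is back about 5° (7 mm) past its start, within tolerance. The arm is clear and the bystanders are undisturbed.

```bash
python3 -c "
from station import arm
print(arm.job_done())"
```

```text
the job is handed in; nothing more can be done
None
```

I pushed the hand wheel one full turn clockwise with the shut fingertips and handed the job in. The handle ended about 7 mm (5°) past its start by camera measurement, within the 18 mm allowed, and nothing else on the table looked moved in the last picture.

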